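Hang the brush of the screw-cap jar up to dry

TASK

The rinsed brush jar has to dry. Carry the square jar, held by its glass body and never by its cap, to the wooden block, set it down fully home in the square pocket and let go; then unscrew the cap anticlockwise, about one and a half turns, until the thread is free, lift the brush straight out and lower it through the ring of the stand until the cap rests flat on the ring. Leave the jar standing in its block and do not disturb the bowl, the brass weight or the duster.

Things in the scene. Friction and masses are not known exactly. Their poses are not given: they have to be found in the camera images.
- jar_centre (a point): Loose square jar of thick amber glass, 0.28-0.56 kg. Point on its axis half-way up the square body, 27 mm above the underside; z up, x and y square to the flat sides. Body 56 x 56 mm, 54 mm high, flat shoulder on top. Capped it is 81 mm high. Grip it from above across two opposite flat sides, the fingers passing outside the cap (47 mm wide).
- cap_centre (a point): Loose round knurled brass screw cap with the brush fixed under it, 0.11-0.22 kg. Point on its axis half-way up the cap, 13.5 mm above its lower rim and below its flat top; z is its axis, up. 47 mm wide, 27 mm high. The skirt is hollow (40 mm wide, 21 mm deep). Grip its upper part: fingertips reaching below the rim strike the jar's shoulder or the stand's ring.
- cap_rim (a point): Centre of the cap's lower rim. Screwed on, it stands on the jar's shoulder, 54 mm above the jar's underside. Right-hand thread: anticlockwise seen from above it rises 5.6 mm a turn, play about 1 mm up and down, free after about 1.5 turns (8 mm up). It turns easily, stays where it is left and takes several grasps. Pulled up before it is free, it lifts the jar.
- brush_tip (a point): Lowest point of the brush, on the cap's axis 46 mm below the rim (59.5 mm below cap_centre). The brush is at most 12 mm thick and rigid. The jar's mouth, 26 mm wide, is 72 mm above the jar's underside: the tip is clear when cap_centre is over 132 mm above the jar's underside.
- pocket (a point): Centre of the floor of the square pocket in the wooden block, 8 mm above the counter; z up, x and y square to its sides. Block fixed to the counter, 105 x 105 mm, 20 mm high. Pocket 60 mm wide, 12 mm deep, edges bevelled: 2 mm to spare each side of the jar, which fits in any quarter turn and cannot turn in it. With the jar home, jar_centre is 27 mm above this point.
- ring_top (a point): Centre of the level flat ring of the fixed dark iron brush stand, at its upper face, 84 mm above the counter; z up. Hole 26 mm wide, outside 56 mm, 5 mm thick. A 10 mm post stands 66 mm from it on this frame's +x side; nothing of the stand is higher than the ring. With the cap resting on the ring, cap_centre is 13.5 mm above this point.
- bowl: Bystander: white ceramic bowl, 100 mm wide, 52 mm high. Origin under its centre. Leave it alone.
- weight: Bystander: brass scale weight with a knob, 38 mm wide, 53 mm high. Origin under its centre. Leave it alone.
- duster: Bystander: flat dusting brush lying on the counter, wooden handle, 170 mm long along its x, 42 mm wide, 20 mm high. Origin under its middle. Leave it alone.

How it is judged:
By the outcome, as a careful person would: the job done as asked, in the order asked, and still so for the second after the job is handed in, with the robot touching nothing.
It also fails if it takes over 72 s, if anything falls off the work surface, if the arm or the gripper's body presses on something with over 40 N, if the wrist force passes 120 N, or if a joint passes its speed limit or range.

ROBOT

A 6-joint arm with a two-finger parallel gripper is mounted at the origin on the work surface. World frame = base frame: x ahead of the robot, y to its left, z up, the work surface at z = 0. Lengths are in m, angles in rad, forces in N, time in s.
With the tool pointing down it reaches from about 0.35 to 0.95 m from the base axis. Payload 17.4 kg.
Tool frame: the origin (TCP) lies midway between the tips of the shut fingers; the grasp point (between the pads) lies 19 mm behind it (arm.grip_point_offset is the distance from the TCP to the grasp point, in m); z points along the fingers, y is the direction in which the jaws open and shut (so a half turn about z gives the same grasp; the last joint's range is limited). The gripper opens to 93 mm and grips with 3 to 60 N. Pads are 15 mm wide; open, the fingers measure 128 mm over their backs; the gripper's body (75 mm by 188 mm) begins 65 mm behind the grasp point.
Start: joints at [-1.183, 0.116, 1.442, -0, 1.584, -0.038], TCP at [0.279, -0.615, 0.219] pointing down, gripper open.
Joint ranges: [-2.83, 2.83], [-0.83, 2.19], [0.07, 2.5], [-1.14, 4.28], [0.01, 3], [-2.97, 2.97]. Speed limits (rad/s): [1.89, 1.89, 2.22, 3.14, 3.14, 3.14].

INTERFACE

Orientations are given as a unit quaternion [w, x, y, z].
In Python, from plant import arm gives the robot as it stands. The module is installed in compiled form; this text tells all that it offers. Calls block until the motion is done:
- arm.reach(position, orientation): joint-space move of the TCP to a pose.
- arm.move_straight(position, attitude=None, feed=0.15, stop_force=None): straight line of the TCP; attitude=None keeps the orientation; feed is the mean speed in m/s. With stop_force (N) it stops when the force on the tool has changed by that much, and returns True; else False.
- arm.move_j(angles): joint-space move.
- arm.gripper_to(opening): finger opening in m; the grip force is fixed at half the most; returns when the fingers have stopped.
- arm.hold(seconds).
- arm.solve_ik(position, orientation): joint angles nearest the present ones, or None.
- arm.sense(): the state.
- arm.read_camera(name): name is "side" or "top" or "wrist"; returns the picture (480x640x3 uint8, red, green, blue); there is no depth.
- arm.camera_params(name): a dict with "intrinsics" (3x3 intrinsics, pixels), "dist" ([k1, k2, p1, p2, k3] as OpenCV has them; the pictures are not rectified), "R" (3x3) and "t" (3): a world point X has camera coordinates R X + t. Camera axes: x right, y down, z forward; pixel columns grow to the right and rows downward; lengths in m; the calibration is good to about 2 mm. A picture is of the moment at which its call begins: read the wrist's pose just before it. camera_params takes no time and is no camera call; for the wrist camera it gives the pose at the moment of the call.
A pose or a line that the arm cannot do raises arm.MotionError and nothing moves.
- arm.close_job(): hands the job in, once; it reports no verdict.
The state is a dict: "clock": time; "qpos": joint angles; "joint_vel": joint speeds; "joint_torque": joint torques, N m; "position": TCP position; "eef_rot": TCP orientation; "force": force on the tool from outside, world axes, zero at the start; "torque": the same for the moment, N m; "grip_width": finger opening in m.
Only numpy, scipy, OpenCV 4.12 (cv2) and the standard library are available. Lean on these libraries where they do the work, as an engineer would, in place of code of your own. Each camera call takes 0.05 s, during which the arm holds its last target. There are 200 camera calls.

## Working session

There is one attempt and no reset: what is moved stays moved. The work goes in short steps, each a Python script; the robot and the scene stay as the last script left them, time stands still between calls to the robot, and variables do not carry over. Pictures are saved under pics/ and viewed, about 8 in all and at most 12, crops included, and the job is handed in when it is done.

```bash
mkdir -p pics
python3 - <<'E'
from plant import arm
import cv2,numpy as np
for n in("top","side"):
    im=arm.read_camera(n); cv2.imwrite(f"pics/{n}0.png",im[:,:,::-1])
    p=arm.camera_params(n); print(n,np.round(p["intrinsics"],1).tolist(),np.round(p["dist"],4),"C",np.round(-p["R"].T@p["t"],3),np.round(p["R"],3).tolist())
s=arm.sense(); print(s); print(arm.grip_point_offset)
E
```

```text
top [[500.2, 0.0, 312.4], [0.0, 500.2, 233.7], [0.0, 0.0, 1.0]] [0.0103 0.     0.     0.     0.    ] C [0.484 0.011 1.155] [[-0.02, -1.0, -0.013], [-0.991, 0.021, -0.136], [0.136, 0.01, -0.991]]
side [[467.4, 0.0, 318.6], [0.0, 467.4, 244.0], [0.0, 0.0, 1.0]] [0.0272 0.     0.     0.     0.    ] C [ 0.285 -0.564  0.771] [[0.853, -0.522, 0.002], [-0.375, -0.616, -0.693], [0.363, 0.59, -0.721]]
{'clock': 0.1, 'qpos': array([-1.18279960e+00,  1.16418768e-01,  1.44219555e+00, -2.00844217e-05,
        1.58397334e+00, -3.77997662e-02]), 'joint_vel': array([-6.73325537e-04,  1.62777764e-03,  1.47740170e-05,  1.10478908e-04,
        2.43798802e-04,  6.73420268e-05]), 'joint_torque': array([ 2.49057871e-05, -7.22894812e+01, -6.23864150e+01,  7.80844060e-02,
        2.27458851e-02, -3.65458754e-05]), 'position': array([ 0.27872584, -0.61457177,  0.21799379]), 'eef_rot': array([-4.88145663e-04,  9.77422546e-01,  2.11293444e-01, -9.65552627e-05]), 'force': array([0.09318285, 0.42267997, 0.62629723]), 'torque': array([ 0.01921679,  0.02477886, -0.01485336]), 'grip_width': 0.09299367340682341}
0.0188
```

View pics/top0.png

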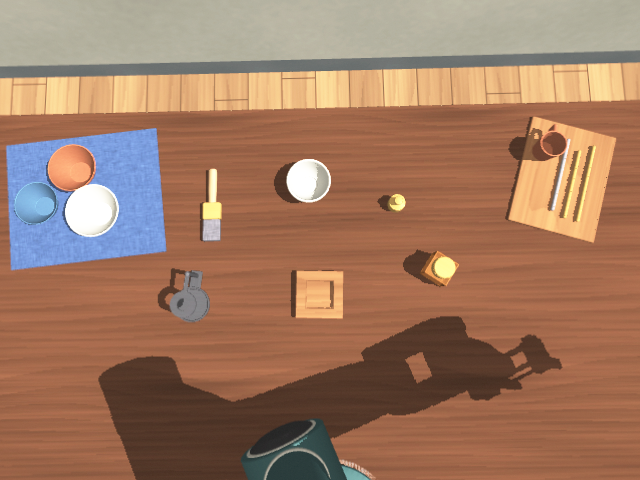

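View pics/side0.png

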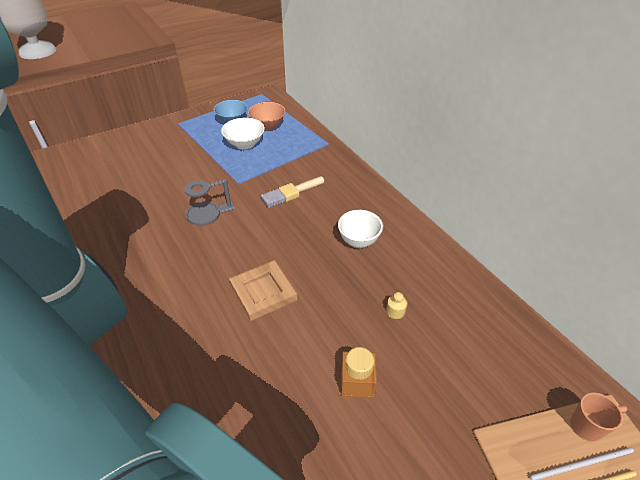

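The views show the jar (top 441,268; cap top 445,267), the block (319,295), the stand ring (about 182,302; side view 198,188), the bowl (308,181), the weight (397,203) and the duster (212,205). Next I'll take coarse positions and look closer with the wrist camera.

```bash
cat > h.py <<'E'
from plant import arm
import cv2,numpy as np
from scipy.spatial.transform import Rotation as Ro
def ray(p,px):
    u=cv2.undistortPoints(np.array(px,float).reshape(-1,1,2),p["intrinsics"],np.array(p["dist"]))[:,0]
    d=np.c_[u,np.ones(len(u))]@p["R"]; return -p["R"].T@p["t"],d
def onto(p,px,z):
    c,d=ray(p,px); return c+d*((z-c[2])/d[:,2])[:,None]
def proj(p,X):
    return cv2.projectPoints(np.array(X,float).reshape(-1,3),cv2.Rodrigues(p["R"])[0],p["t"],p["intrinsics"],np.array(p["dist"]))[0][:,0]
def down(a):  # tool z down, tool y (jaw axis) at world angle a
    y=np.array([np.cos(a),np.sin(a),0]);z=np.array([0,0,-1.]);x=np.cross(y,z)
    q=Ro.from_matrix(np.c_[x,y,z]).as_quat(); return q[[3,0,1,2]]
def jaw():
    q=arm.sense()["eef_rot"]; m=Ro.from_quat(q[[1,2,3,0]]).as_matrix(); return np.arctan2(m[1,1],m[0,1])
E
python3 - <<'E'
from h import *
t=arm.camera_params("top");s=arm.camera_params("side")
print("jar",onto(t,[445,267],.081),onto(s,[360,357],.081))
print("block",onto(t,[319.5,295],.02),onto(s,[264,288],.02))
print("ring",onto(t,[182,302],.084),onto(s,[198,188],.084))
print("bowl",onto(t,[308,181],.052),"wt",onto(t,[397,203],.05),"duster",onto(t,[[212,172],[212,240]],.015))
w=arm.camera_params("wrist");st=arm.sense();q=st["eef_rot"];M=Ro.from_quat(q[[1,2,3,0]]).as_matrix()
c=-w["R"].T@w["t"];print("cam in tool",M.T@(c-st["position"]),(M.T@w["R"].T).round(3).tolist(),w["intrinsics"].tolist(),"jaw",jaw())
E
```

```text
jar [[ 0.55387741 -0.26096559  0.081     ]] [[ 0.55467081 -0.25723869  0.081     ]]
block [[0.50061734 0.00856791 0.02      ]] [[0.50222975 0.00187636 0.02      ]]
ring [[0.49088675 0.301332   0.084     ]] [[0.48688464 0.29377974 0.084     ]]
bowl [[0.75619174 0.02901511 0.052     ]] wt [[ 0.70153683 -0.16963609  0.05      ]] duster [[0.7920367  0.2543138  0.015     ]
 [0.63131078 0.25315473 0.015     ]]
cam in tool [ 7.35015217e-02 -2.34343869e-05 -1.66806897e-01] [[0.0, -0.965, -0.263], [1.0, 0.0, -0.0], [0.0, -0.263, 0.965]] [[392.79728145682515, 0.0, 322.07069449751964], [0.0, 392.79728145682515, 238.49231607760538], [0.0, 0.0, 1.0]] jaw -1.1450000807389011
```

Run:
```python
from h import *
import pickle
D={}
for n,p in (("ring",[.489,.297,.24]),("block",[.501,.006,.22]),("jar",[.554,-.259,.24])):
    arm.reach(p,down(-np.pi/2)); arm.hold(.2)
    w=arm.camera_params("wrist"); im=arm.read_camera("wrist"); D[n]=(w,im); s=arm.sense(); print(n,s["clock"],s["position"],s["force"])
    cv2.imwrite(f"pics/w_{n}.png",im[:,:,::-1])
pickle.dump(D,open("w.pkl","wb"))
m=np.zeros((600,800,3),np.uint8)
for i,n in enumerate(D): m[(i//2)*300:(i//2)*300+300,(i%2)*400:(i%2)*400+400]=cv2.resize(D[n][1],(400,300))[:,:,::-1]
cv2.imwrite("pics/mont.png",m)
```

```text
ring 3.6167 [0.48911985 0.29679328 0.23996808] [ 0.37851538 -0.49981297 -0.44627304]
block 4.9917 [0.50112966 0.00677171 0.2199424 ] [-0.96229935 -0.52383961  0.0756375 ]
jar 6.2917 [ 0.55415964 -0.25797486  0.24025479] [0.42710921 0.48589497 0.89139265]
```

View pics/mont.png

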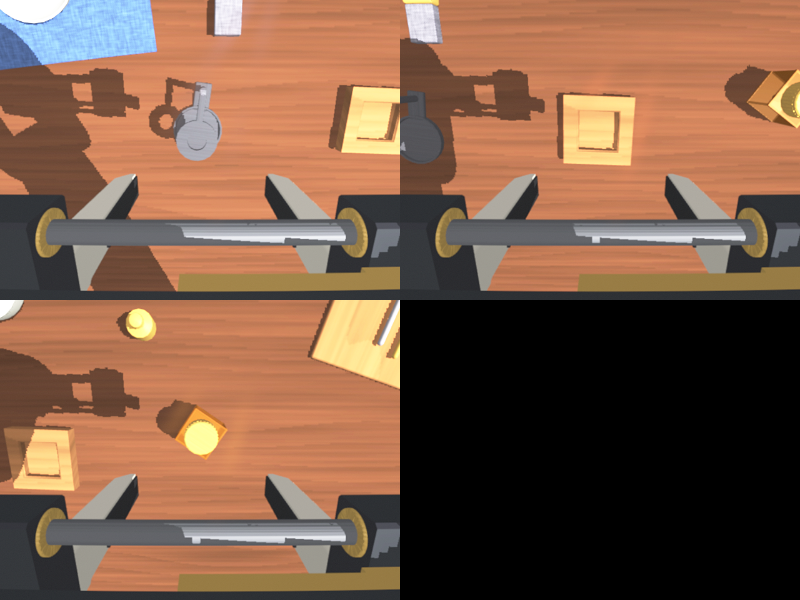

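The wrist views show the ring near (315,211), the block near (317,208), and the jar near (322,215) with its amber body and yellow cap. Next I'll segment these.

```bash
cat > seg.py <<'E'
from h import *
import pickle
D=pickle.load(open("w.pkl","rb"))
def big(m): 
    cs,_=cv2.findContours(m.astype(np.uint8)*255,cv2.RETR_EXTERNAL,cv2.CHAIN_APPROX_NONE); return max(cs,key=cv2.contourArea)
out=[]
for n,(x0,x1,y0,y1) in (("ring",(250,380,120,270)),("block",(250,380,140,270)),("jar",(265,385,150,275))):
    w,im=D[n]; h=cv2.cvtColor(im,cv2.COLOR_RGB2HSV); c=im[y0:y1,x0:x1]; out.append(cv2.resize(c,(390,int(390/c.shape[1]*c.shape[0])),interpolation=cv2.INTER_NEAREST)[:290])
    for px in ([315,211],[322,219],[322,240],[290,215],[300,210]): print(n,px,h[px[1],px[0]],end=" ")
    print()
k=np.zeros((580,780,3),np.uint8)
for i,o in enumerate(out):k[(i//2)*290:(i//2)*290+o.shape[0],(i%2)*390:(i%2)*390+390]=o
cv2.imwrite("pics/crops.png",k[:,:,::-1])
E
python3 seg.py
```

```text
ring [315, 211] [115  15 182] ring [322, 219] [126  14 182] ring [322, 240] [120  14 184] ring [290, 215] [123  12 185] ring [300, 210] [120  12 184] 
block [315, 211] [ 20 118 254] block [322, 219] [ 23 108 255] block [322, 240] [ 13 146 222] block [290, 215] [ 21 115 254] block [300, 210] [ 19 120 254] 
jar [315, 211] [ 30  99 255] jar [322, 219] [ 30  91 255] jar [322, 240] [ 30  90 255] jar [290, 215] [ 15 192 240] jar [300, 210] [ 30  95 255]
```

View pics/crops.png

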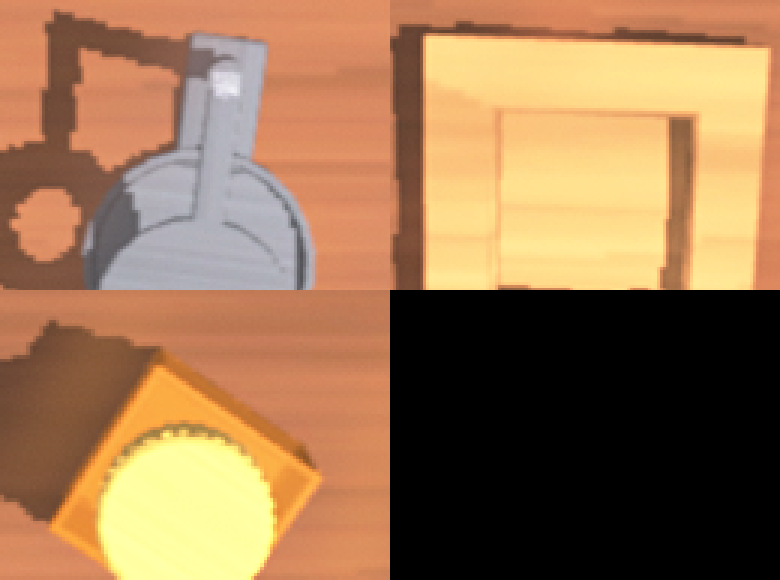

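Corners are crisp in the crops: the jar shoulder's left, top and right corners are at about (280,223), (313,173) and (364,208), and the pocket looks concentric with the block. The ring is grey on grey, so it needs an oblique view against the wood. Next I'll compute the jar and block.

Run:
```python
from seg import *
w,im=D["jar"];h=cv2.cvtColor(im,cv2.COLOR_RGB2HSV)
m=(h[...,0]>=10)&(h[...,0]<=40)&(h[...,1]>60)&(h[...,2]>225);m[280:]=0;m[:,:250]=0;m[:,400:]=0;m[:150]=0
P=onto(w,big(m).reshape(-1,2),.054)[:,:2]; r=cv2.minAreaRect((P*1000).astype(np.float32)); print("amber+cap rect z.054",r)
C=onto(w,[[280.4,222.9],[312.7,173.1],[364,207.8]],.054)[:,:2]; print("shoulder corners",C.round(4).tolist(),"sides",np.linalg.norm(np.diff(C,axis=0),axis=1),"centre",(C[0]+C[2])/2,"ang",[np.degrees(np.arctan2(*(v[::-1]))) for v in np.diff(C,axis=0)])
m=(h[...,0]>=24)&(h[...,0]<=36)&(h[...,2]>245)&(h[...,1]>60)&(h[...,1]<140);m[280:]=0;m[:,:250]=0;m[:,400:]=0;m[:150]=0
P=onto(w,big(m).reshape(-1,2),.081)[:,:2];print("cap circle",cv2.minEnclosingCircle((P*1000).astype(np.float32)),cv2.fitEllipse((P*1000).astype(np.float32)))
w,im=D["block"];h=cv2.cvtColor(im,cv2.COLOR_RGB2HSV)
m=(h[...,0]>=12)&(h[...,0]<=35)&(h[...,2]>225)&(h[...,1]<170);m[280:]=0;m[:,:230]=0;m[:,400:]=0
c=big(m);P=onto(w,c.reshape(-1,2),.02)[:,:2];print("block",cv2.boundingRect(c),cv2.minAreaRect((P*1000).astype(np.float32)))
# pocket floor/edge outline from crop px
q=np.array([[498,110],[697,115]])/3.0+[250,140]; print("pocket top edge corners",onto(w,q,.018))
# ring: tilted oblique look
t=np.radians(35)
for tilt in (t,t*.8):
    R=Ro.from_rotvec([0,-tilt,0]) # tip tool z toward +x
    q0=down(-np.pi/2);M=(R*Ro.from_quat(q0[[1,2,3,0]])).as_matrix()
    for d in (.08,.10,.13):
        tcp=np.array([.489,.297,.084])-M[:,2]*d; qq=Ro.from_matrix(M).as_quat()[[3,0,1,2]]; print(tilt,d,M[:,2],tcp,arm.solve_ik(tcp,qq))
```

```text
ring [315, 211] [115  15 182] ring [322, 219] [126  14 182] ring [322, 240] [120  14 184] ring [290, 215] [123  12 185] ring [300, 210] [120  12 184] 
block [315, 211] [ 20 118 254] block [322, 219] [ 23 108 255] block [322, 240] [ 13 146 222] block [290, 215] [ 21 115 254] block [300, 210] [ 19 120 254] 
jar [315, 211] [ 30  99 255] jar [322, 219] [ 30  91 255] jar [322, 240] [ 30  90 255] jar [290, 215] [ 15 192 240] jar [300, 210] [ 30  95 255] 
amber+cap rect z.054 ((552.64892578125, -256.59588623046875), (57.147037506103516, 58.43344497680664), 55.97508239746094)
shoulder corners [[0.5462, -0.219], [0.5918, -0.249], [0.5605, -0.2957]] sides [0.05457767 0.05621946] centre [ 0.55337154 -0.25733935] ang [np.float64(-33.33425180362708), np.float64(-123.87443974969094)]
cap circle ((554.4853515625, -256.85662841796875), 23.393146514892578) ((553.9761962890625, -257.34808349609375), (44.229209899902344, 45.166404724121094), 59.003173828125)
block (261, 152, 116, 113) ((502.3550720214844, 12.243976593017578), (106.32585144042969, 106.13206481933594), 87.86775970458984)
pocket top edge 
[... 410 characters left out ...]
4383  2.49790247]
0.6108652381980153 0.13 [ 0.57357644  0.         -0.81915204] [0.41443506 0.297      0.19048977] [ 0.82237442 -0.54160635  2.13168087 -0.47789655  1.15269352  2.50090317]
0.4886921905584123 0.08 [ 0.46947156  0.         -0.88294759] [0.45144227 0.297      0.15463581] [ 0.70531734 -0.40702959  2.06998783 -0.34521853  1.11831291  2.37137093]
0.4886921905584123 0.1 [ 0.46947156  0.         -0.88294759] [0.44205284 0.297      0.17229476] [ 0.71976694 -0.43431926  2.06008888 -0.3446128   1.15818339  2.37245983]
0.4886921905584123 0.13 [ 0.46947156  0.         -0.88294759] [0.4279687  0.297      0.19878319] [ 0.7423447  -0.47137671  2.04220264 -0.34506778  1.21752077  2.37533845]
```

```bash
cat > meas.py <<'E'
from h import *
import pickle
def big(m): 
    cs,_=cv2.findContours(m.astype(np.uint8)*255,cv2.RETR_EXTERNAL,cv2.CHAIN_APPROX_NONE); return max(cs,key=cv2.contourArea)
def box(m):
    k=np.zeros(m.shape,bool);k[100:280,230:410]=1;return m&k
def jar(w,im):
    h=cv2.cvtColor(im,cv2.COLOR_RGB2HSV).astype(int);H,S,V=h[...,0],h[...,1],h[...,2]
    P=onto(w,big(box((H>=10)&(H<=40)&(S>60)&(V>225))).reshape(-1,2),.054)[:,:2]
    a=cv2.minAreaRect((P*1000).astype(np.float32))
    P=onto(w,big(box((H>=24)&(H<=36)&(S>60)&(S<140)&(V>245))).reshape(-1,2),.081)[:,:2]
    return a,cv2.minEnclosingCircle((P*1000).astype(np.float32))
def block(w,im):
    h=cv2.cvtColor(im,cv2.COLOR_RGB2HSV).astype(int);H,S,V=h[...,0],h[...,1],h[...,2]
    P=onto(w,big(box((H>=12)&(H<=35)&(S<170)&(V>225))).reshape(-1,2),.02)[:,:2]
    return cv2.minAreaRect((P*1000).astype(np.float32))
def ring(w,im,z=.084,c0=(489,297)):
    g=cv2.cvtColor(im,cv2.COLOR_RGB2GRAY); e=cv2.Canny(cv2.GaussianBlur(g,(3,3),0),15,45)
    ys,xs=np.nonzero(e); P=onto(w,np.c_[xs,ys],z)[:,:2]*1000
    P=P[np.hypot(*(P-c0).T)<50]; gx,gy=np.meshgrid(np.arange(-15,15.1,.5),np.arange(-15,15.1,.5)); C=np.c_[gx.ravel(),gy.ravel()]+c0
    d=np.hypot(P[:,0]-C[:,:1],P[:,1]-C[:,1:]); s=[np.exp(-((d-r)/.8)**2).sum(1) for r in (28,13)]
    return [(C[np.argmax(v)],v.max()) for v in s+[s[0]+s[1]]]
E
python3 - <<'E'
from meas import *
D=pickle.load(open("w.pkl","rb"))
for n,p in (("jar",[.554,-.257,.24]),("block",[.501,.010,.22]),("ring",[.489,.297,.24])):
    arm.reach(p,down(np.pi/2)); arm.hold(.2)
    w=arm.camera_params("wrist"); D[n+"f"]=(w,arm.read_camera("wrist"))
pickle.dump(D,open("w.pkl","wb")); print(arm.sense()["clock"])
for n in("jar","block","ring"):
    for k in(n,n+"f"): print(k,globals()[n](*D[k]))
m=np.hstack([cv2.resize(D[k][1][130:290,250:390],(394,450),interpolation=cv2.INTER_NEAREST) for k in("ring","ringf")]);cv2.imwrite("pics/rings.png",m[:,:,::-1])
E
```

```text
11.8583
jar (((552.64892578125, -256.59588623046875), (57.147037506103516, 58.43344497680664), 55.97508239746094), ((554.4853515625, -256.85662841796875), 23.393146514892578))
jarf (((554.5497436523438, -257.5923767089844), (57.06898498535156, 58.405094146728516), 56.28699493408203), ((552.9356689453125, -256.96832275390625), 23.234329223632812))
block ((502.3550720214844, 12.243976593017578), (106.32585144042969, 106.13206481933594), 87.86775970458984)
blockf ((502.92822265625, 12.653553009033203), (105.49051666259766, 106.27664947509766), 88.04953002929688)
ring [(array([486. , 303.5]), np.float64(167.9415800017913)), (array([485.5, 303.5]), np.float64(44.49490051308769)), (array([485.5, 303.5]), np.float64(206.66888606182394))]
ringf [(array([487. , 303.5]), np.float64(145.67682619465867)), (array([487. , 303.5]), np.float64(44.171139929275924)), (array([487. , 303.5]), np.float64(189.8479661239346))]
```

View pics/rings.png

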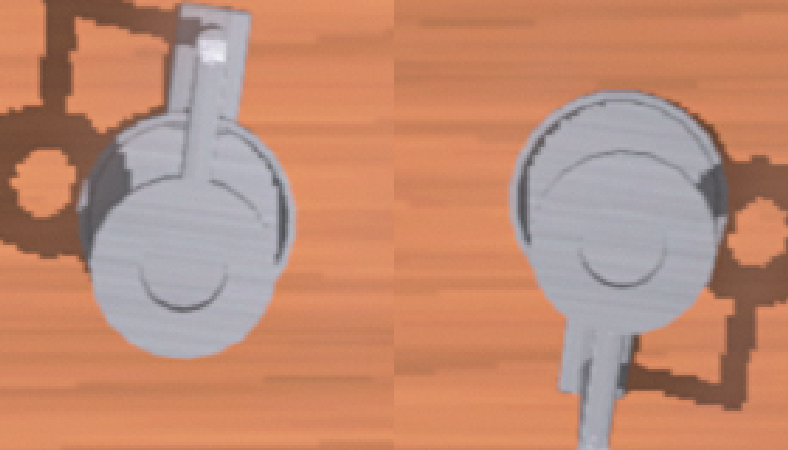

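Flipped wrist views agree to about 1 mm: jar (553.6,-257.0) with sides at -33.9°, block (502.6,12.4) at -2.05°, and ring (486.3,303.5). The ring shows clearly with its hole. Next I'll grasp the jar and carry it. The tip stays 19 mm above the jar's underside so the fingers clear the block.

Run:
```python
from meas import *
J=np.array([.5536,-.2570]);a=np.radians(-33.9);B=np.array([.5026,.0124]);b=np.radians(-2.05)
arm.reach([*J,.16],down(a)); arm.hold(.1)
print("hit",arm.move_straight([*J,.0192],feed=.12,stop_force=8))
arm.gripper_to(.05); s=arm.sense(); print(s["clock"],s["position"],s["grip_width"],s["force"])
arm.move_straight([*J,.13],feed=.15); s=arm.sense(); print(s["grip_width"],s["force"])
arm.reach([*B,.13],down(b)); arm.hold(.2); s=arm.sense(); print("over",s["clock"],s["position"],s["force"])
arm.move_straight([*B,.045],feed=.12,stop_force=8)
hit=arm.move_straight([*B,.0252],feed=.03,stop_force=8); s=arm.sense(); print("hit",hit,s["clock"],s["position"],s["force"],s["grip_width"])
im=arm.read_camera("wrist");cv2.imwrite("pics/place.png",np.hstack([im,im])[:, :640,::-1])
```

```text
hit False
15.9833 [ 0.55359568 -0.25700258  0.019248  ] 0.05545923646777021 [0.20623732 0.50848269 0.92244506]
0.055876270895471106 [-0.32159722  0.12387419 -5.50574016]
over 18.1417 [0.50289296 0.01149043 0.12985508] [ 0.2685422  -0.82232562 -5.46013532]
hit True 19.575 [0.50236048 0.01242246 0.02702532] [ 0.23540439 -0.21684808  3.36646059] 0.05619694456176471
```

View pics/place.png

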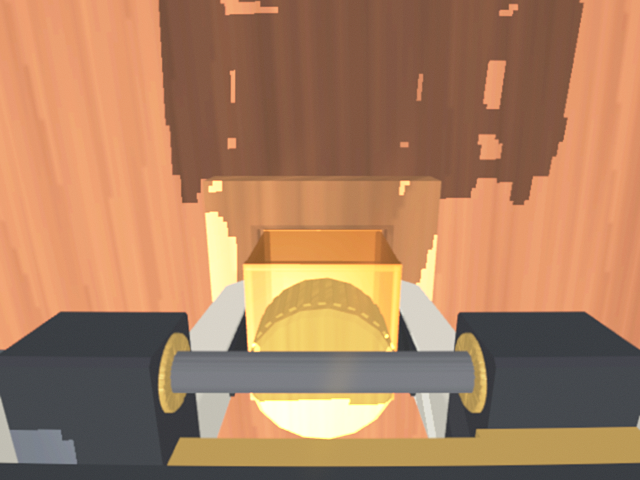

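The jar stopped at z=0.0270 against the predicted 0.0272, so it is home, and the picture shows its square body inside the block. I'll release it, re-measure the cap, then unscrew.

Run:
```python
from meas import *
arm.gripper_to(.093); s=arm.sense(); p=s["position"]
arm.move_straight([p[0],p[1],.17],feed=.2)
B=[.5024,.0124]
arm.reach([*B,.24],down(-np.pi/2)); arm.hold(.2)
w=arm.camera_params("wrist"); im=arm.read_camera("wrist"); 
h=cv2.cvtColor(im,cv2.COLOR_RGB2HSV).astype(int);H,S,V=h[...,0],h[...,1],h[...,2]
m=box((H>=26)&(H<=36)&(S>60)&(S<140)&(V>245)); c=big(m)
P=onto(w,c.reshape(-1,2),.089)[:,:2]*1000
print(arm.sense()["clock"],cv2.minEnclosingCircle(P.astype(np.float32)),cv2.fitEllipse(P.astype(np.float32)))
k=im.copy(); cv2.drawContours(k,[c],-1,(0,0,255),1)
cv2.imwrite("pics/cap.png",cv2.resize(k[120:290,220:420],(800,600))[:,:,::-1] if 0 else cv2.resize(k[120:290,220:420],(600,510))[:,:,::-1])
```

```text
22.9 ((503.2045593261719, 11.7156400680542), 23.253265380859375) ((502.95196533203125, 11.90251350402832), (43.91077423095703, 45.199764251708984), 50.341217041015625)
```

View pics/cap.png

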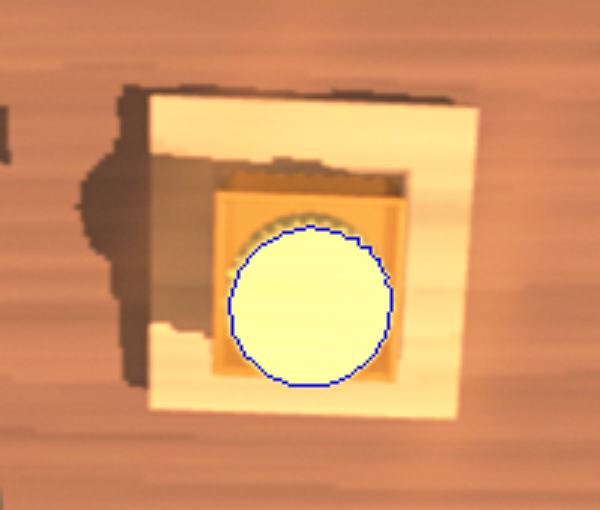

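The jar is square in the block, and the cap circle gives an axis of about (502.4,11.8). First unscrewing grasp next.

```bash
cat > scr.py <<'E'
from h import *
C=np.array([.5024,.0118])
def jq(z,q6):
    q=np.array(arm.solve_ik([*C,z],down(0.)));q[5]=q6;return q
def rep(t):
    s=arm.sense();print(t,round(s["clock"],2),s["position"].round(4),"w",round(s["grip_width"],4),"F",s["force"].round(1),"T",s["torque"].round(2),"q6",round(s["qpos"][5],3));return s
E
python3 - <<'E'
from scr import *
z=.067;q0=2.8;dq=5.4
arm.move_j(jq(.13,q0)); arm.move_straight([*C,z],feed=.12,stop_force=8); rep("at")
arm.gripper_to(.04); rep("grip")
N=3
for i in range(1,N+1):
    arm.move_j(jq(z+.0056*dq/2/np.pi*i/N,q0-dq*i/N)); rep(i)
arm.gripper_to(.093); s=rep("rel")
arm.move_straight([*C,.13],feed=.2); arm.move_j(jq(.13,q0)); s=rep("up")
E
```

```text
at 24.73 [0.5027 0.0118 0.0676] w 0.0928 F [-0.5  1.3 -0. ] T [ 0.18 -0.03  0.04] q6 2.8
grip 25.52 [0.5024 0.0118 0.067 ] w 0.0463 F [-1.2  0.4  0.2] T [ 0.11 -0.03 -0.03] q6 2.8
1 27.1 [0.5024 0.0118 0.0685] w 0.0465 F [ 0.5  0.8 -1.4] T [ 0.09 -0.04 -0.02] q6 1.001
2 28.68 [0.5024 0.0119 0.0702] w 0.0466 F [ 0.2  2.3 -2. ] T [ 0.26 -0.11 -0.03] q6 -0.799
3 30.27 [0.5024 0.0118 0.0718] w 0.0466 F [ 0.   0.1 -1.4] T [ 0.12 -0.03 -0.01] q6 -2.599
rel 31.17 [0.5024 0.0118 0.0718] w 0.093 F [0.2 1.  0.2] T [ 0.12 -0.07 -0.01] q6 -2.6
up 36.06 [0.5024 0.0118 0.13  ] w 0.0931 F [-0.9 -0.3 -0.1] T [ 0.13 -0.02  0.  ] q6 2.8
```

Run:
```python
from scr import *
z=.0718;q0=2.8;dq=5.6
arm.move_straight([*C,z],feed=.15,stop_force=8); rep("at")
arm.gripper_to(.04); s0=rep("grip")
for i in (1,2):
    arm.move_j(jq(z+.0056*dq/2/np.pi*i/2,q0-dq*i/2)); rep(i)
zt=arm.sense()["position"][2]
arm.move_straight([*C,zt+.006],feed=.03,stop_force=10); arm.hold(.2); rep("lift6")
for _ in range(3): arm.hold(.05); rep("")
im=arm.read_camera("side"); cv2.imwrite("pics/lift.png",cv2.resize(im[220:340,180:340],(800,600),interpolation=cv2.INTER_CUBIC)[:,:,::-1])
```

```text
at 36.6 [0.5026 0.0118 0.0723] w 0.0927 F [ 0.4 -1.3  0. ] T [0.13 0.   0.03] q6 2.8
grip 37.39 [0.5025 0.0118 0.0719] w 0.0465 F [0.5 0.4 0.8] T [ 0.16 -0.12  0.  ] q6 2.8
1 39.77 [0.5024 0.0119 0.0743] w 0.0469 F [0.6 1.4 1.2] T [ 0.32 -0.18 -0.03] q6 0.001
2 42.14 [0.5024 0.0117 0.0768] w 0.0469 F [-0.1 -1.2  1.1] T [-0.02 -0.26 -0.06] q6 -2.799
lift6 42.69 [0.5023 0.0118 0.0826] w 0.0466 F [-0.  -0.3 -1.1] T [ 0.15 -0.08 -0.  ] q6 -2.8
 42.74 [0.5023 0.0118 0.0827] w 0.0464 F [ 0.8 -1.3 -1.4] T [ 0.17 -0.09 -0.02] q6 -2.8
 42.79 [0.5023 0.0118 0.0827] w 0.0468 F [ 0.3 -0.  -2.2] T [ 0.18 -0.04 -0.06] q6 -2.8
 42.84 [0.5023 0.0118 0.0827] w 0.0465 F [-0.6 -0.6 -0.9] T [ 0.1  -0.03  0.06] q6 -2.8
```

View pics/lift.png

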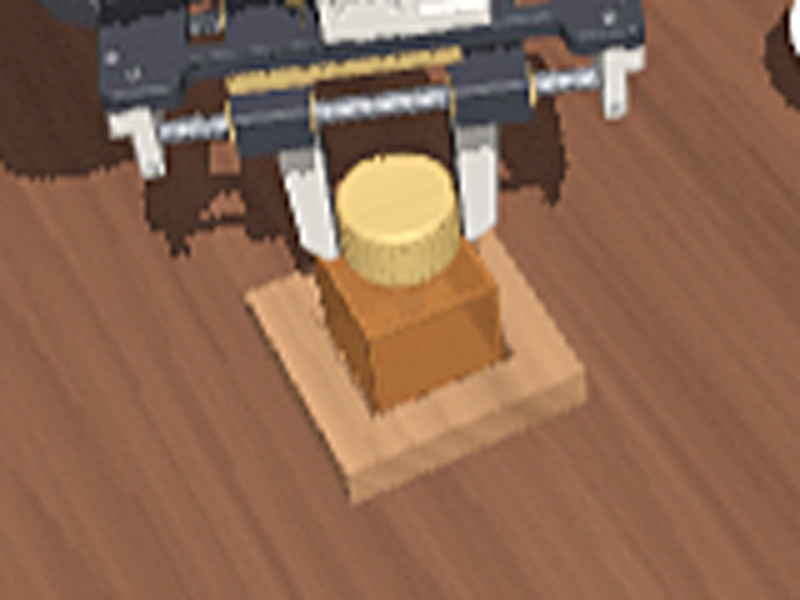

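The cap is visibly raised, the jar is home in the block, and the force is about 1.4 N (cap only). I'll lift it straight out and take it to the ring.

Run:
```python
from scr import *
R=np.array([.4863,.3035])
print(arm.move_straight([*C,.165],feed=.12,stop_force=12)); rep("out")
arm.move_straight([*R,.165],feed=.18); arm.hold(.15); rep("over")
print(arm.move_straight([*R,.100],feed=.08,stop_force=6)); rep("low")
print(arm.move_straight([*R,.085],feed=.02,stop_force=6)); rep("touch")
im=arm.read_camera("side"); cv2.imwrite("pics/rest.png",np.hstack([cv2.resize(im[130:250,120:280],(400,300),interpolation=cv2.INTER_CUBIC),cv2.resize(im[220:340,180:340],(400,300),interpolation=cv2.INTER_CUBIC)])[:,:,::-1])
```

```text
False
out 43.73 [0.5021 0.0118 0.1642] w 0.047 F [ 0.9  0.3 -1.7] T [ 0.1  -0.09 -0.  ] q6 -2.8
over 45.65 [0.4864 0.303  0.1651] w 0.0467 F [-0.4  0.8 -1.7] T [ 0.14 -0.1   0.03] q6 -2.259
False
low 46.61 [0.4866 0.3037 0.1006] w 0.0467 F [ 0.1  0.1 -1.3] T [ 0.14 -0.09  0.02] q6 -2.259
True
touch 47.16 [0.4863 0.3036 0.0896] w 0.0463 F [-1.3 -1.1  4.9] T [ 0.11 -0.02 -0.03] q6 -2.259
```

View pics/rest.png

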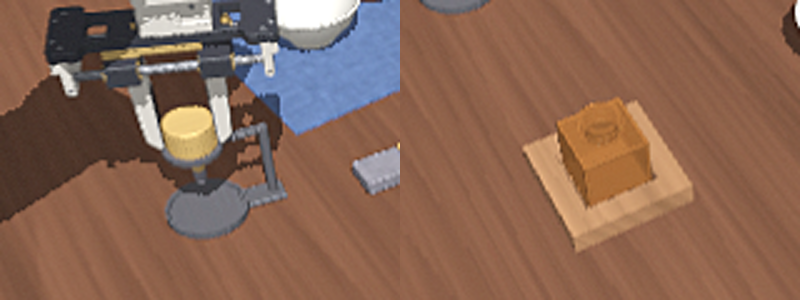

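Contact came at 0.0896 (expected 0.089). The cap sits on the ring with the brush through it, and the jar is home. I'll release, retreat and check.

Run:
```python
from meas import *
from scr import rep
arm.gripper_to(.093); rep("rel"); p=arm.sense()["position"]
arm.move_straight([p[0],p[1],.24],feed=.15)
arm.reach([.4863,.3035,.24],down(-np.pi/2)); arm.hold(.3); rep("up")
w=arm.camera_params("wrist"); im=arm.read_camera("wrist");h=cv2.cvtColor(im,cv2.COLOR_RGB2HSV).astype(int);H,S,V=h[...,0],h[...,1],h[...,2]
P=onto(w,big(box((H>=24)&(H<=36)&(S>60)&(V>200))).reshape(-1,2),.111)[:,:2]*1000
print("cap on ring",cv2.minEnclosingCircle(P.astype(np.float32)))
a=arm.read_camera("side");t=arm.read_camera("top")
cv2.imwrite("pics/final.png",np.vstack([np.hstack([cv2.resize(a[130:250,120:280],(400,300)),cv2.resize(im[100:280,200:440],(400,300))]),np.hstack([cv2.resize(t[140:340,150:417],(400,300)),cv2.resize(a[150:390,150:470],(400,300))])])[:,:,::-1])
```

```text
rel 48.11 [0.486  0.3034 0.0891] w 0.0927 F [ 0.6 -0.3 -0.1] T [ 0.19 -0.08 -0.01] q6 -2.259
up 53.17 [0.4863 0.3035 0.24  ] w 0.0931 F [-0.   0.1  0.5] T [ 0.05 -0.02  0.  ] q6 2.084
cap on ring ((487.73431396484375, 303.9307556152344), 23.716758728027344)
```

View pics/final.png

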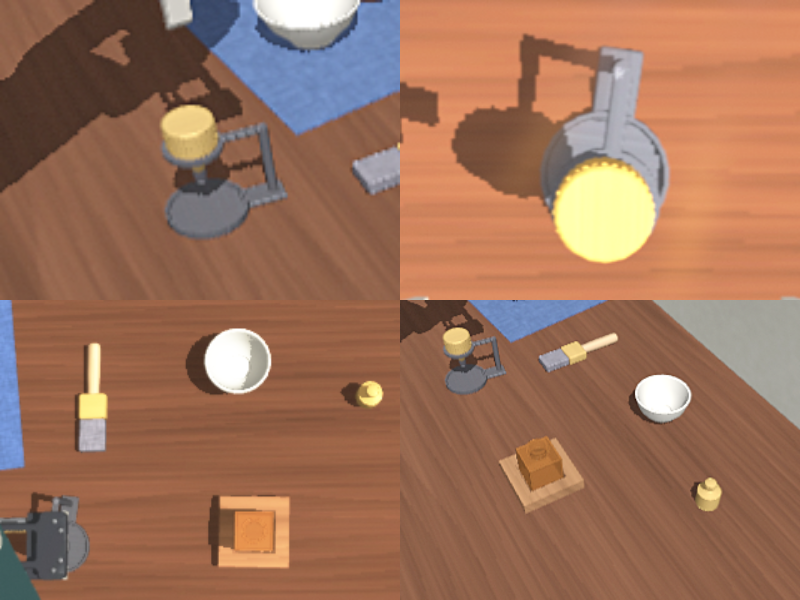

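The cap sits flat on the ring, and the jar stands in its block with the bystanders unmoved. Handing in.

```bash
python3 -c "
from plant import arm
arm.close_job(); print('done')"
```

```text
the job is handed in; nothing more can be done
done
```

The job is done and was handed in at about 53 s. I carried the jar by its glass body to the block and let go. I then unscrewed the cap about 1.75 turns in two grasps, lifted the brush straight out and lowered it through the ring until the cap rested on it.

**Last checks, all of which agreed:**
- **Jar:** it touched down with the TCP at z = 0.0270 m (home is 0.0272), and it is still in its pocket in the final pictures.
- **Lift:** the pull was about 1.5 N, which is the cap alone, so the thread was free and the jar did not lift.
- **Cap on the ring:** contact came at z = 0.0896 m (about 0.089 expected). After release the cap measured within 1.5 mm of the ring's centre and looked level.
- **Bystanders:** the bowl, weight and duster looked unmoved by eye in the final pictures; I did not re-measure their positions.

The early top- and side-camera estimates differed by up to 8 mm. I used the two opposed wrist views instead, which agreed to about 2 mm.

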